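# Home the fan damper and set it to the green mark

## Task

On the cooling unit, push the damper lever with the fingers all the way round to the red stop, then push it back the other way until its orange pointer lines up with the green mark on the scale, and leave it there. Only push the lever, never pinch it between the fingers, and leave the dish, tape, screwdriver and socket where they are.

Things in the scene. Friction and masses are not known exactly. Their poses are not given: they have to be found in the camera images.
- pivot (a point): Axis of the damper ring, on the flat top of the cooling unit (113 mm above the bench). The unit is a cream vented case bolted to the bench, 284 x 304 mm at its black gasket (top at 78 mm), with an upper housing 264 x 264 mm from there up to the top, both centred under the pivot. The point's z axis is up and its x axis is the lever's direction at joint value 0. The ring itself is dark steel, 146 mm across and 6 mm high, round a black fan opening.
- damper (a joint): Angle of the damper ring and its lever about the pivot in rad: 0 along the x axis of point pivot, growing anticlockwise seen from above. It runs from -1.15 (black stop) to 1.15 (lever arm against the red stop). Friction holds it wherever it is left; pushing it at the paddle takes about 2 N.
- lever_top (a point): Centre of the top edge of the lever's upright paddle, 82 mm from the pivot and 60 mm above the top of the unit. The paddle stands on a flat arm and is free from 10 to 60 mm above the unit's top; it is 14 mm thick along the direction of motion, 20 mm radially: an orange fin 4 mm thick between two black cheeks, one on either side, 5 mm thick, 16 mm radially and 44 mm high. x axis points radially outwards.
- pointer (a point): Tip of the lever's orange pointer, 102 mm from the pivot on the lever's centre line.
- green_mark (a point): Point on the centre line of the green mark, 102 mm from the pivot, just where the pointer's tip must come. The green mark is a strip 8 mm wide and 24 mm long, running outwards from 104 mm radius on the aluminium scale ring (208 mm to 258 mm in diameter, 2 mm thick, does not turn); the other marks are thin black ticks 0.21 rad apart. It lies at a joint value between -0.8 and 0.45.
- red_stop (a point): Top centre of the red stop, a fixed block 10 x 10 mm and 14 mm high on the unit's top, 80 mm from the pivot. It stops the lever's flat arm; the paddle can still be reached above it. A like black stop is at the other end of the travel, 1.3 rad the other side of the pivot's x axis.
- dish: Loose steel parts dish with two bolts in it, 96 mm across, 28 mm high, on the bench beside the unit; origin at its underside.
- tape: Loose roll of green tape lying flat on the bench beside the unit, 90 mm across, 25 mm high; origin at its underside.
- screwdriver: Loose red-handled screwdriver, 190 mm long, lying on the bench on the far side of the unit; x axis from handle to tip.
- socket: Loose steel spanner socket, 22 mm across and 36 mm high, standing on a corner of the unit's top, about 165 mm from the pivot; origin at its underside.

How it is judged:
By the outcome, as a careful person would: the job done as asked, in the order asked, and still so for the second after the job is handed in, with the robot touching nothing.
It also fails if it takes over 56 s, if anything falls off the work surface, if the arm or the gripper's body presses on something with over 40 N, if the wrist force passes 120 N, or if a joint passes its speed limit or range.

## Robot

A 6-joint arm with a two-finger parallel gripper is mounted at the origin on the work surface. World frame = base frame: x ahead of the robot, y to its left, z up, the work surface at z = 0. Lengths are in m, angles in rad, forces in N, time in s.
With the tool pointing down it reaches from about 0.35 to 0.85 m from the base axis. Payload 8.1 kg.
Tool frame: the origin (TCP) lies at the centre of the arm's flange, where the gripper is bolted on; the fingertips stand 186 mm ahead of it and the grasp point (between the pads) lies 167 mm ahead of it (robot.grasp_offset is the distance from the TCP to the grasp point, in m); z points along the fingers, y is the line along which they close (so a half turn about z gives the same grasp; the last joint's range is limited). The gripper opens to 93 mm and grips with 3 to 60 N. Pads are 15 mm wide; open, the fingers measure 128 mm over their backs; the gripper's body (75 mm by 188 mm) begins 65 mm behind the grasp point.
Start: joints at [1.066, 0.13, 1.488, -0, 1.523, -0.085], TCP at [0.245, 0.548, 0.405] pointing down, gripper open.
Joint ranges: [-2.96, 2.96], [-0.89, 2.26], [0.02, 2.5], [-1.34, 4.48], [0, 2.73], [-2.66, 2.66]. Speed limits (rad/s): [2.39, 2.39, 2.79, 3.14, 3.14, 3.14].

## Interface

Orientations are given as a rotation vector (axis times angle).
In Python, from plant import robot gives the robot as it stands.
- The arm moves only by the tool drive_tool, never from a script. Its argument "moves" is one flat list of numbers, 7 for each row, row after row: the finger opening in mm, from 0 to 93, then the shift along the tool's x, y, z in mm, then the turn, a rotation vector about the tool's x, y, z in degrees. A call has 1 to 8 rows; each row shifts and turns the commanded pose from where the row before left it, along the tool's axes as they then stand; what a row does not reach is not made up. A row lasts 1/10 s, in which the tool goes at most 50 mm and 8.59 degrees, less where a joint would pass 70% of its speed; a pose out of reach is approached as far as the arm can. A call is refused whole if a number of a shift passes 50 or a number of a turn 8.59, either way. A call with a gripper value outside its range is refused whole. The fingers move at their own pace and stop on an object; "grip_force" is the grip in N (left out, the last holds). Time passes only in rows, so rows that do not move let the fingers close. It gives the time, the measured TCP pose, the force, the opening and the grip force at its end, in the units of the state.
- robot.read_state(): the state, without advancing time (a new reading comes with each control period).
- robot.read_camera(name): name is "side" or "top"; returns a dict with "color" (384x512x3 uint8, red, green, blue), "depth" (384x512 float32, m along the optical axis (not along the pixel's ray), 0 where there is no reading), "mtx" (3x3 intrinsics, pixels), "R" (3x3) and "t" (3): a world point X has camera coordinates R X + t. Camera axes: x right, y down, z forward; pixel columns grow to the right and rows downward; lengths in m; the calibration is good to about 2 mm. A picture is of the moment at which its call begins.
- robot.close_job(): hands the job in; it is judged then, once.
The state is a dict: "t": time; "q": joint angles; "dq": joint speeds; "joint_torque": joint torques, N m; "tool_pos": TCP position; "orientation": TCP orientation; "force": force on the tool from outside, world axes, zero at the start; "wrist_torque": the same for the moment, N m; "opening": finger opening in m; "gripper_force": force on a finger pad.
Only numpy, scipy, OpenCV 4.12 (cv2) and the standard library are available. Lean on these libraries where they do the work, as an engineer would, in place of code of your own. Each camera call takes 0.05 s, during which the arm holds its last target. There are 200 camera calls.

## Working session

There is one attempt and no reset: what is moved stays moved. The work goes in short steps, Python scripts to look and compute and a tool call to move; the robot and the scene stay as the last step left them, time stands still between calls to the robot, and variables do not carry over. Pictures are saved under pics/ and viewed, at most 10 in all, crops included, and the job is handed in when it is done.

Besides the shell and the picture viewer there is one more tool, called after "Request:" in YAML: its name, and indented under it one key for each argument. drive_tool: Moves the arm, as the interface text tells. Its arguments: {"type":"object","properties":{"moves":{"type":"array","items":{"type":"number"}},"grip_force":{"type":"number"}},"required":["moves"]}

```bash
ls; mkdir -p pics; python3 - <<'E'
from plant import robot
import cv2,numpy as np
for n in("top","side"):
    c=robot.read_camera(n); cv2.imwrite(f"pics/{n}0.png",c["color"][:,:,::-1]); np.savez(f"pics/{n}0.npz",**c)
    print(n,c["mtx"].round(1).tolist(),(-c["R"].T@c["t"]).round(3),c["R"].round(2).tolist())
s=robot.read_state();print(s["t"],s["tool_pos"],s["orientation"],s["opening"],s["force"])
E
```

```text
pics
top [[492.1, 0.0, 251.6], [0.0, 492.1, 200.3], [0.0, 0.0, 1.0]] [0.512 0.058 1.235] [[0.0, -1.0, 0.02], [-1.0, -0.0, -0.07], [0.07, -0.02, -1.0]]
side [[395.8, 0.0, 252.8], [0.0, 395.8, 194.3], [0.0, 0.0, 1.0]] [ 0.485 -0.582  0.739] [[0.98, -0.21, -0.01], [-0.16, -0.69, -0.71], [0.14, 0.7, -0.7]]
0.1 [0.24441116 0.5477413  0.40382199] [-6.54414369e-01 -3.07219830e+00  2.43952209e-03] 0.09296186257998501 [-0.69101185  0.49645923  1.3079635 ]
```

View pics/top0.png

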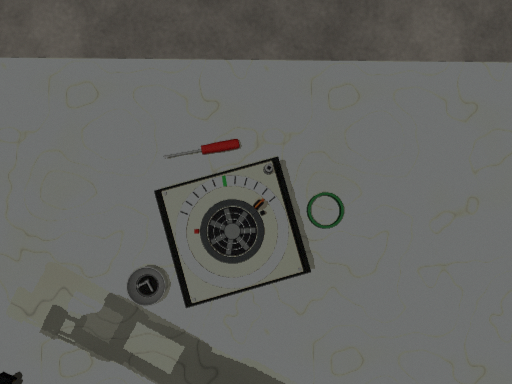

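View pics/side0.png

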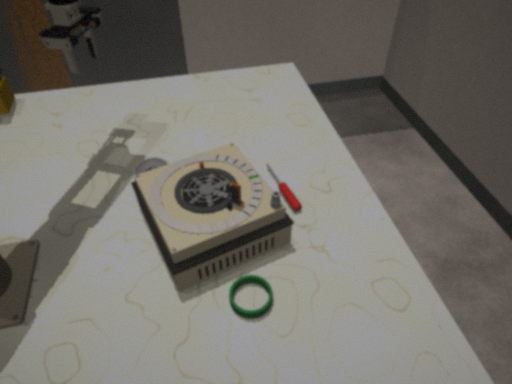

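The top view shows the pivot near (232,231), the lever at about (260,204), the red stop at (197,231), the green mark at (224,181) and the socket at (268,168). The side view agrees with this. Next I'll measure them.

```bash
cat > h.py <<'E'
import numpy as np,cv2
def cast(c,uv,z):
    d=c["R"].T@np.linalg.inv(c["mtx"])@np.array([uv[0],uv[1],1.]); o=-c["R"].T@c["t"]
    return o+d*(z-o[2])/d[2]
def proj(c,X):
    p=c["mtx"]@(c["R"]@np.asarray(X)+c["t"]); return p[:2]/p[2]
def blobs(c,kind,amin=3):
    h=cv2.cvtColor(c["color"],cv2.COLOR_RGB2HSV).astype(int); H,S,V=h[...,0],h[...,1],h[...,2]
    m={"green":(H>45)&(H<90)&(S>110),"red":((H<12)|(H>172))&(S>120)&(V>50)}[kind]
    n,l,st,ce=cv2.connectedComponentsWithStats(m.astype(np.uint8),connectivity=8)
    return [(st[i,4],ce[i].round(1),st[i,:4]) for i in range(1,n) if st[i,4]>=amin]
E
python3 - <<'E'
from h import *
t=np.load("pics/top0.npz");s=np.load("pics/side0.npz")
for n,c in(("top",t),("side",s)):
    for k in("green","red"):
        for a,ce,b in blobs(c,k): print(n,k,a,ce,b,"z.113",cast(c,ce,.115).round(4),"z.127",cast(c,ce,.127).round(4),"z.173",cast(c,ce,.17).round(4))
# ring: dark pixels near pivot, and scale ring
c=t;g=cv2.cvtColor(c["color"],cv2.COLOR_RGB2GRAY)
m=(g<75).astype(np.uint8); m=cv2.morphologyEx(m,cv2.MORPH_CLOSE,np.ones((5,5)))
cs,_=cv2.findContours(m,cv2.RETR_LIST,cv2.CHAIN_APPROX_NONE)
for q in cs:
    x,y,w,h=cv2.boundingRect(q)
    if 50<w<180 and h>50: print(x,y,w,h,cv2.minAreaRect(q), cast(c,cv2.minAreaRect(q)[0],.119).round(4))
cv2.imwrite("pics/crop.png",np.vstack([cv2.resize(t["color"][145:265,165:310,::-1],None,fx=4,fy=4,interpolation=2)]))
E
```

```text
top green 4 [278.2 168.5] [278 167   2   4] z.113 [ 0.659  -0.0293  0.115 ] z.127 [ 0.6574 -0.0283  0.127 ] z.173 [ 0.6518 -0.025   0.17  ]
top green 32 [224.  180.5] [222 176   5  10] z.113 [0.631  0.0948 0.115 ] z.127 [0.6297 0.0944 0.127 ] z.173 [0.6252 0.093  0.17  ]
top green 284 [326.  209.6] [307 193  37  35] z.113 [ 0.5648 -0.1384  0.115 ] z.127 [ 0.5642 -0.1363  0.127 ] z.173 [ 0.5622 -0.1287  0.17  ]
top green 3 [295.  234.7] [294 234   3   2] z.113 [ 0.5075 -0.067   0.115 ] z.127 [ 0.5076 -0.0657  0.127 ] z.173 [ 0.5078 -0.0609  0.17  ]
top red 357 [220.3 146.2] [201 139  39  15] z.113 [0.71   0.1036 0.115 ] z.127 [0.7079 0.1031 0.127 ] z.173 [0.7003 0.1014 0.17  ]
top red 6 [262.2 199.8] [261 199   3   3] z.113 [0.587  0.0076 0.115 ] z.127 [0.5862 0.0081 0.127 ] z.173 [0.5833 0.01   0.17  ]
top red 19 [196.1 230.6] [194 229   5   4] z.113 [0.5168 0.1575 0.115 ] z.127 [0.5167 0.1564 0.127 ] z.173 [0.5166 0.1526 0.17  ]
side green 3 [254. 176.] [253 176   3   1] z.113 [0.6295 0.0933 0.115 ] z.127 [0.6267 0.0803 0.127 ] z.173 [0.6168 0.0338 0.17  ]
side green 449 [250.2 295.
[... 444 characters left out ...]
081 0.115 ] z.127 [ 0.6876 -0.0032  0.127 ] z.173 [ 0.6734 -0.0439  0.17  ]
123 321 62 53 ((153.53900146484375, 347.21331787109375), (56.824249267578125, 33.59335708618164), 28.300756454467773) [0.2585 0.2494 0.119 ]
194 188 81 76 ((239.75003051757812, 222.75001525878906), (64.34671783447266, 86.26702880859375), 45.0) [0.5345 0.0587 0.119 ]
162 163 141 140 ((231.24530029296875, 231.35845947265625), (117.58062744140625, 117.8553466796875), 74.05460357666016) [0.5151 0.0779 0.119 ]
154 157 157 151 ((234.38128662109375, 230.9332275390625), (122.02678680419922, 136.04754638671875), 74.35774993896484) [0.516  0.0708 0.119 ]
454 0 58 62 ((482.5, 30.5), (61.0, 57.0), 90.0) [ 0.9867 -0.5113  0.119 ]
```

View pics/crop.png

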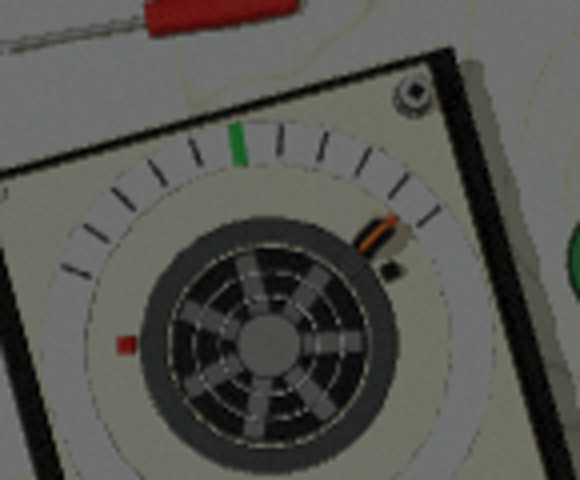

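The crop confirms the layout: ring centre about (269,345) in crop pixels, red stop (127,345), green mark (238,145), and the orange fin near (378,235) next to the black stop at (391,270).

```bash
cat >> h.py <<'E'
def pivot(c):
    g=cv2.cvtColor(c["color"],cv2.COLOR_RGB2GRAY); m=(g<75).astype(np.uint8)
    m[:,:]*= (np.hypot(*(np.indices(g.shape)-np.array([231.2,232.2])[:,None,None]))<38).astype(np.uint8)
    q=max(cv2.findContours(m,cv2.RETR_EXTERNAL,cv2.CHAIN_APPROX_NONE)[0],key=len)[:,0]
    r=np.hypot(q[:,0]-232.2,q[:,1]-231.2); q=q[(r>29)&(r<34.5)]
    e=cv2.fitEllipse(q.astype(np.float32)); return e,cast(c,e[0],.118)
def orange(c,z=None):
    h=cv2.cvtColor(c["color"],cv2.COLOR_RGB2HSV).astype(int)
    m=((h[...,0]<18)&(h[...,1]>90)&(h[...,2]>50)).astype(np.uint8)
    n,l,st,ce=cv2.connectedComponentsWithStats(m,connectivity=8)
    return [np.argwhere(l==i)[:,::-1] for i in range(1,n) if 8<=st[i,4]<120]
E
python3 - <<'E'
from h import *
t=np.load("pics/top0.npz")
e,P=pivot(t);print(e,P.round(4), "d exp", 146)
ang=lambda p:np.degrees(np.arctan2(p[1]-P[1],p[0]-P[0])).round(1)
R=cast(t,(196.1,230.6),.127);G=cast(t,(224,180.5),.115)
print("red",ang(R),np.hypot(*(R-P)[:2]),"green",ang(G),np.hypot(*(G-P)[:2]))
for q in orange(t):
    far=q[np.argmax(np.hypot(q[:,0]-232.2,q[:,1]-231.2))]; 
    for z in(.12,.173):
        X=cast(t,q.mean(0),z);print(len(q),q.mean(0),far,z,X.round(4),ang(X),np.hypot(*(X-P)[:2]).round(4))
E
```

```text
((231.90821838378906, 230.89828491210938), (63.72248840332031, 64.35295104980469), 63.18490219116211) [0.5161 0.0764 0.118 ] d exp 146
red 89.6 0.08005812094017385 green 9.1 0.116351049062174
26 [259.61538462 202.03846154] [262 198] 0.12 [0.5815 0.0137 0.12  ] -43.8 0.0906
26 [259.61538462 202.03846154] [262 198] 0.173 [0.5782 0.0158 0.173 ] -44.3 0.0868
24 [196.08333333 230.91666667] [194 229] 0.12 [0.5161 0.1571 0.12  ] 90.1 0.0807
24 [196.08333333 230.91666667] [194 229] 0.173 [0.5159 0.1524 0.173 ] 90.2 0.076
```

Request:
drive_tool:
  moves: [0,-36,-27.6,0,0,0,0,0,-36,-27.6,0,0,0,0,0,-36,-27.6,0,0,0,0,0,-36,-27.6,0,0,0,0,0,-36,-27.6,0,0,0,0,0,-36,-27.6,0,0,0,0,0,-36,-27.6,0,0,0,0]
  grip_force: 10

```text
t: 0.8
tool_pos: [0.3962, 0.267, 0.4044]
orientation: [-0.654, -3.073, 0.0]
force: [0.9, 1.1, -0.1]
opening: 0.0415
gripper_force: 0.0
```

Request:
drive_tool:
  moves: [0,-36,-27.6,0,0,0,0,0,-36,-27.6,0,0,0,0,0,-36,-27.6,0,0,0,0,0,-36,-27.6,0,0,0,0,0,-36,-27.6,0,0,0,0,0,-36,-27.6,0,0,0,0,0,-36,-27.6,0,0,0,0]

```text
t: 1.5
tool_pos: [0.5477, -0.0122, 0.4044]
orientation: [-0.655, -3.072, -0.0]
force: [1.3, 1.1, -0.2]
opening: 0.0004
gripper_force: 0.0
```

Request:
drive_tool:
  moves: [0,0,0,0,0,0,8,0,0,0,0,0,0,8,0,0,0,0,0,0,8,0,0,0,0,0,0,8,0,0,0,0,0,0,8,0,0,0,0,0,0,8,0,0,0,0,0,0,8]

```text
t: 2.2
tool_pos: [0.5471, -0.0104, 0.4042]
orientation: [-2.027, -2.399, 0.001]
force: [0.3, -0.5, 0.8]
opening: 0.0003
gripper_force: 0.0
```

Request:
drive_tool:
  moves: [0,0,0,0,0,0,8,0,0,0,0,0,0,8,0,0,0,0,0,0,8,0,0,0,0,0,0,8,0,0,0,0,0,0,8,0,0,0,0,0,0,8,0,0,0,0,0,0,6,0,0,0,0,0,0,0]

```text
t: 3.0
tool_pos: [0.5471, -0.0103, 0.4042]
orientation: [-2.893, -1.224, 0.001]
force: [0.6, 0.4, -0.5]
opening: 0.0005
gripper_force: 0.0
```

Request:
drive_tool:
  moves: [0,0,0,28,0,0,0,0,0,0,28,0,0,0,0,0,0,27,0,0,0,0,0,0,0,0,0,0,0,5,0,0,0,0,0,0,5,0,0,0,0,0,0,5,0,0,0,0,0,0,0,0,0,0,0,0]

```text
t: 3.8
tool_pos: [0.5586, 0.001, 0.3233]
orientation: [2.891, 1.227, 0.004]
force: [0.4, -0.4, 0.6]
opening: 0.0005
gripper_force: 0.0
```

```bash
python3 - <<'E'
from plant import robot
from h import *
t=robot.read_camera("top");s=robot.read_camera("side")
cv2.imwrite("pics/a.png",np.hstack([cv2.resize(t["color"][140:270,165:300,::-1],(400,400),interpolation=2),cv2.resize(s["color"][110:240,140:270,::-1],(400,400),interpolation=2)]))
print(robot.read_state()["tool_pos"],robot.read_state()["force"])
E
```

```text
[0.55806509 0.00062523 0.32251026] [ 0.41475785  0.57135668 -0.84512812]
```

View pics/a.png

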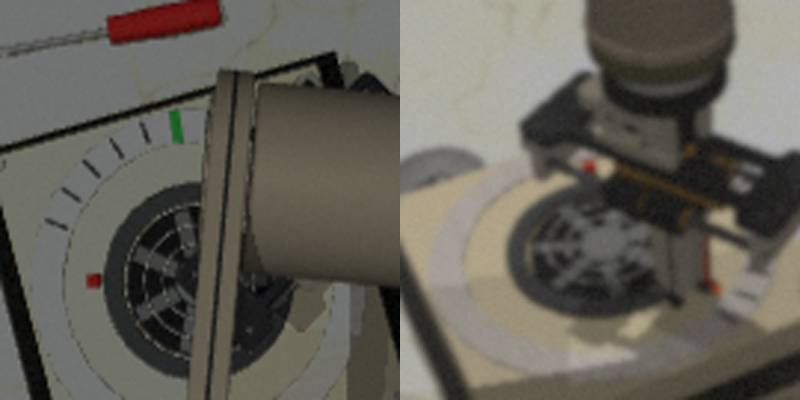

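The top view shows the arm over the lever. In the side view the closed fingers are just on the black-stop side of the paddle and not touching it. Now I push anticlockwise round the pivot.

Request:
drive_tool:
  moves: [0,5,0,0,0,0,0,0,4,0,0,0,0,0,0,7.2,1.2,0,0,0,-5,0,7.2,1.2,0,0,0,-5,0,7.2,1.2,0,0,0,-5,0,7.2,1.2,0,0,0,-5,0,7.2,1.2,0,0,0,-5,0,7.2,1.2,0,0,0,-5]

```text
t: 4.7
tool_pos: [0.5925, 0.0397, 0.3215]
orientation: [-2.473, -1.937, 0.002]
force: [-2.7, -1.2, 0.1]
opening: 0.0002
gripper_force: 1.1
```

```bash
cat >> h.py <<'E'
P=np.array([.5161,.0764])
def rep(s):
    from scipy.spatial.transform import Rotation as Ro
    R=Ro.from_rotvec(s["orientation"]).as_matrix(); d=R[:2,:2].T@(s["tool_pos"][:2]-P)
    print("t",s["t"],"yaw",np.degrees(np.arctan2(R[1,1],R[0,1])).round(1),"p(x=et,y=er) mm",(d*1e3).round(1),"z",s["tool_pos"][2].round(4),"tilt",R[2,:2].round(3),"F tool",(R.T@s["force"]).round(1))
E
python3 -c "
from plant import robot
from h import *
rep(robot.read_state())"
```

```text
t 4.7 yaw -13.9 p(x=et,y=er) mm [-17.4  82.9] z 0.3215 tilt [-0.001 -0.001] F tool [-1.8 -2.3 -0.1]
```

Request:
drive_tool:
  moves: [0,7.2,1.2,0,0,0,-5,0,7.2,1.2,0,0,0,-5,0,7.2,1.2,0,0,0,-5,0,7.2,1.2,0,0,0,-5,0,7.2,1.2,0,0,0,-5,0,7.2,1.2,0,0,0,-5,0,7.2,1.2,0,0,0,-5,0,7.2,1.2,0,0,0,-5]

```text
t: 5.5
tool_pos: [0.5984, 0.0966, 0.3214]
orientation: [-1.662, -2.666, 0.001]
force: [-0.9, -2.1, -0.8]
opening: 0.0008
gripper_force: 1.0
```

Request:
drive_tool:
  moves: [0,7.2,1.2,0,0,0,-5,0,7.2,1.2,0,0,0,-5,0,7.2,1.2,0,0,0,-5,0,7.2,1.2,0,0,0,-5,0,7.2,1.2,0,0,0,-5,0,7.2,1.2,0,0,0,-5,0,7.2,1.2,0,0,0,-5]

```text
t: 6.2
tool_pos: [0.5723, 0.1398, 0.3217]
orientation: [0.782, 3.042, 0.0]
force: [3.1, 0.3, -2.1]
opening: 0.0001
gripper_force: 1.1
```

```bash
python3 - <<'E'
from plant import robot
from h import *
rep(robot.read_state())
t=robot.read_camera("top");s=robot.read_camera("side")
cv2.imwrite("pics/b.png",np.hstack([cv2.resize(t["color"][140:270,165:300,::-1],(400,400),interpolation=2),cv2.resize(s["color"][110:240,140:270,::-1],(400,400),interpolation=2)]))
E
```

```text
t 6.2 yaw 61.2 p(x=et,y=er) mm [-18.7  82.7] z 0.3217 tilt [-0.001  0.   ] F tool [-2.5  1.8  2.1]
```

View pics/b.png

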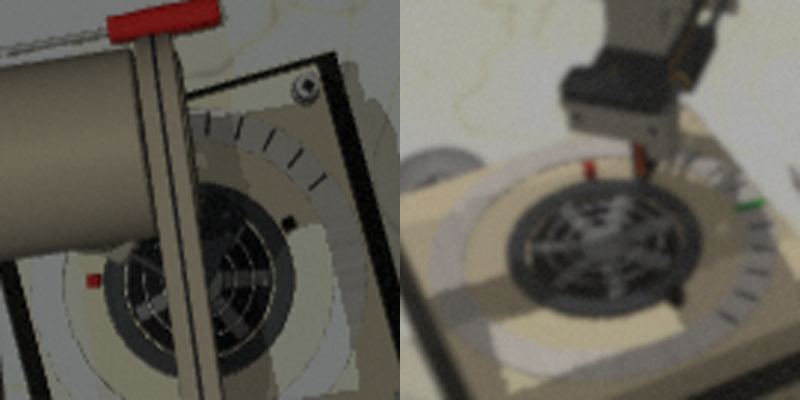

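The lever follows the fingers and is short of the red stop, with about 20° to go. I'll slow down from here.

Request:
drive_tool:
  moves: [0,7.2,1.2,0,0,0,-5,0,7.2,1.2,0,0,0,-5,0,4.3,0.7,0,0,0,-3,0,2.9,0.5,0,0,0,-2,0,1.5,0.3,0,0,0,-1,0,1.5,0.3,0,0,0,-1,0,0,0,0,0,0,0]

```text
t: 7.0
tool_pos: [0.5512, 0.1526, 0.3219]
orientation: [0.331, 3.124, 0.0]
force: [0.9, 0.8, -0.1]
opening: 0.0003
gripper_force: 0.6
```

Request:
drive_tool:
  moves: [0,1.5,0.3,0,0,0,-1,0,1.5,0.3,0,0,0,-1,0,0,0,0,0,0,0]

```text
t: 7.3
tool_pos: [0.5481, 0.1538, 0.3218]
orientation: [-0.274, -3.13, 0.0]
force: [0.6, 0.8, -0.0]
opening: 0.0002
gripper_force: 0.6
```

```bash
python3 -c "
from plant import robot
from h import *
rep(robot.read_state())"
```

```text
t 7.3 yaw 80.0 p(x=et,y=er) mm [-18.1  81.8] z 0.3218 tilt [ 0. -0.] F tool [-0.5  0.9  0. ]
```

Request:
drive_tool:
  moves: [0,1.5,0.3,0,0,0,-1,0,1,0,0,0,0,0,0,1,0,0,0,0,0]

```text
t: 7.6
tool_pos: [0.5448, 0.1547, 0.3218]
orientation: [0.248, 3.132, 0.0]
force: [2.0, 1.3, 1.8]
opening: 0.0004
gripper_force: 0.9
```

Request:
drive_tool:
  moves: [0,1,0,0,0,0,0,0,1,0,0,0,0,0]

```text
t: 7.8
tool_pos: [0.5428, 0.155, 0.3217]
orientation: [0.248, 3.132, 0.0]
force: [2.7, 1.0, 0.5]
opening: 0.0006
gripper_force: 1.1
```

```bash
python3 -c "
from plant import robot
from h import *
rep(robot.read_state())"
```

```text
t 7.8 yaw 80.9 p(x=et,y=er) mm [-14.   81.8] z 0.3217 tilt [-0.  0.] F tool [-2.5  1.4 -0.5]
```

Request:
drive_tool:
  moves: [0,1,0,0,0,0,0,0,1,0,0,0,0,0]

```text
t: 8.0
tool_pos: [0.5414, 0.1552, 0.3218]
orientation: [0.248, 3.129, 0.0]
force: [12.2, 0.4, -4.9]
opening: 0.0003
gripper_force: 5.5
```

Request:
drive_tool:
  moves: [0,1,0,0,0,0,0,0,1,0,0,0,0,0]

```text
t: 8.2
tool_pos: [0.5406, 0.1553, 0.322]
orientation: [0.248, 3.125, 0.0]
force: [21.2, -0.2, -11.4]
opening: 0.0005
gripper_force: 10.6
```

```bash
python3 - <<'E'
from plant import robot
from h import *
rep(robot.read_state())
s=robot.read_camera("side");t=robot.read_camera("top")
for q in orange(s): print(len(q),q.mean(0),q.min(0),q.max(0))
for z in (0.123,.17):
  for a in (70,75,81,85):
    r=np.radians(a); print(z,a,proj(s,[P[0]+.082*np.cos(r),P[1]+.082*np.sin(r),z]).round(1))
cv2.imwrite("pics/c.png",np.hstack([cv2.resize(t["color"][180:260,165:245,::-1],(400,400),interpolation=2),cv2.resize(s["color"][130:200,170:240,::-1],(400,400),interpolation=2)]))
E
```

```text
t 8.2 yaw 80.9 p(x=et,y=er) mm [-11.7  81.7] z 0.322 tilt [-0.006  0.001] F tool [-20.9   3.1  11.5]
65 [203.87692308 161.70769231] [199 154] [207 167]
0.123 70 [214.  162.6]
0.123 75 [211.  162.5]
0.123 81 [207.5 162.5]
0.123 85 [205.1 162.7]
0.17 70 [212.4 147.1]
0.17 75 [209.3 147. ]
0.17 81 [205.6 147. ]
0.17 85 [203.2 147.2]
```

View pics/c.png

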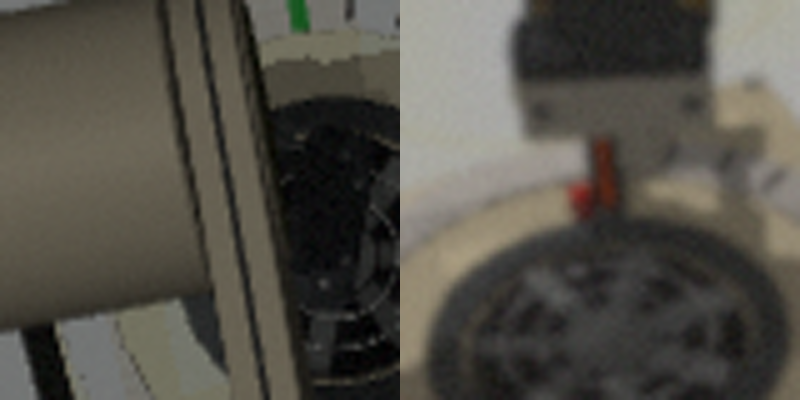

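The force rose to 21 N and the side view shows the lever against the red block at about (580,200), so the lever is at the red stop. Next: back off, lift, cross over, and come down on the other side.

Request:
drive_tool:
  moves: [0,-10,0,0,0,0,0,0,-10,0,0,0,0,0,0,0,0,-35,0,0,0,0,0,0,-35,0,0,0,0,0,0,0,0,0,0,0,30,0,0,0,0,0,0,40,0,0,0,0,0]

```text
t: 9.0
tool_pos: [0.4897, 0.1631, 0.3911]
orientation: [-0.25, -3.13, 0.001]
force: [-1.7, 0.0, 0.8]
opening: 0.0003
gripper_force: 0.0
```

```bash
python3 -c "
from plant import robot
from h import *
rep(robot.read_state())"
```

```text
t 9.0 yaw 80.9 p(x=et,y=er) mm [39.9 81.4] z 0.3911 tilt [ 0.001 -0.001] F tool [ 1.7 -0.2 -0.8]
```

Request:
drive_tool:
  moves: [0,0,0,23,0,0,0,0,0,0,23,0,0,0,0,0,0,23,0,0,0,0,0,0,0,0,0,0,0,-6,0,0,0,0,0,0,-6,0,0,0,0,0,0,-6,0,0,0,0,0,0,-4,0,0,0,0,0]

```text
t: 9.8
tool_pos: [0.5123, 0.16, 0.3239]
orientation: [0.248, 3.13, 0.001]
force: [-2.3, 1.2, 1.9]
opening: 0.0005
gripper_force: 1.2
```

Request:
drive_tool:
  moves: [0,-4,0,0,0,0,0,0,-7.2,0.9,0,0,0,5,0,-7.2,0.9,0,0,0,5,0,-7.2,0.9,0,0,0,5,0,-7.2,0.9,0,0,0,5,0,-7.2,0.9,0,0,0,5,0,-7.2,0.9,0,0,0,5,0,-7.2,0.9,0,0,0,5]

```text
t: 10.6
tool_pos: [0.5633, 0.1447, 0.3227]
orientation: [-1.183, -2.909, 0.001]
force: [-4.1, 0.5, 1.1]
opening: 0.0006
gripper_force: 1.2
```

```bash
python3 -c "
from plant import robot
from h import *
rep(robot.read_state())"
```

```text
t 10.6 yaw 45.7 p(x=et,y=er) mm [13.9 81.9] z 0.3227 tilt [ 0.001 -0.001] F tool [ 3.2 -2.5 -1.1]
```

Request:
drive_tool:
  moves: [0,-7.2,0.9,0,0,0,5,0,-7.2,0.9,0,0,0,5,0,-7.2,0.9,0,0,0,5,0,-7.2,0.9,0,0,0,5,0,-7.2,0.9,0,0,0,5,0,-5.8,0.7,0,0,0,4,0,0,0,0,0,0,0]

```text
t: 11.3
tool_pos: [0.5907, 0.1129, 0.3226]
orientation: [-1.872, -2.523, 0.0]
force: [0.2, 0.1, 0.0]
opening: 0.0004
gripper_force: 0.0
```

```bash
python3 -c "
from plant import robot
from h import *
rep(robot.read_state())"
```

```text
t 11.3 yaw 16.8 p(x=et,y=er) mm [13.3 82. ] z 0.3226 tilt [-0. -0.] F tool [ 0.   0.2 -0. ]
```

Request:
drive_tool:
  moves: [0,30,0,0,0,0,0,0,45,0,0,0,0,0,0,45,0,0,0,0,0,0,45,-30,0,0,0,0,0,0,-45,0,0,0,0,0,0,-45,0,0,0,0,0,0,0,0,0,0,0]

```text
t: 12.0
tool_pos: [0.4253, 0.2327, 0.32]
orientation: [-1.862, -2.526, 0.009]
force: [0.5, -0.3, 0.7]
opening: 0.0007
gripper_force: 0.0
```

```bash
cat > look.py <<'E'
import sys
from plant import robot
from h import *
rep(robot.read_state())
t=robot.read_camera("top");s=robot.read_camera("side");n=sys.argv[1]
np.savez(f"pics/{n}t.npz",**t);np.savez(f"pics/{n}s.npz",**s)
cv2.imwrite(f"pics/{n}.png",np.hstack([cv2.resize(t["color"][165:245,185:265,::-1],(400,400),interpolation=2),cv2.resize(s["color"][150:220,200:270,::-1],(400,400),interpolation=2)]))
ang=lambda p:np.degrees(np.arctan2(p[1]-P[1],p[0]-P[0])).round(1)
for nm,c in(("top",t),("side",s)):
    for a,ce,b in blobs(c,"green"):
        if a<60: X=cast(c,ce,.115);print(nm,"green",a,ce,ang(X),np.hypot(*(X[:2]-P)).round(4))
    for q in orange(c):
        for z in(.12,.14,.173): X=cast(c,q.mean(0),z);print(nm,"or",len(q),q.mean(0).round(1),q.min(0),q.max(0),z,ang(X),np.hypot(*(X[:2]-P)).round(4))
E
python3 look.py d
```

```text
t 12.0 yaw 17.2 p(x=et,y=er) mm [176.2 -40.6] z 0.32 tilt [-0.001 -0.006] F tool [-0.4  0.4 -0.7]
top green 6 [277.8 170.2] -37.0 0.174
top green 32 [224.  180.7] 9.1 0.1159
top green 4 [168.  232.8] 91.7 0.1445
top green 3 [177.3 262.3] 119.9 0.1417
top green 5 [160.  273.2] 120.5 0.1872
top green 3 [184.7 286.3] 139.6 0.1632
top green 3 [186.7 303. ] 148.0 0.1904
top or 26 [221.6 192.3] [220 187] [223 198] 0.12 15.1 0.0905
top or 26 [221.6 192.3] [220 187] [223 198] 0.14 14.9 0.0888
top or 26 [221.6 192.3] [220 187] [223 198] 0.173 14.5 0.0858
top or 24 [196.1 230.9] [194 229] [198 233] 0.12 90.0 0.0807
top or 24 [196.1 230.9] [194 229] [198 233] 0.14 90.1 0.0789
top or 24 [196.1 230.9] [194 229] [198 233] 0.173 90.2 0.076
side green 5 [252.4 176.4] 8.5 0.1106
side or 39 [237.1 161.5] [234 158] [241 168] 0.12 40.6 0.1102
side or 39 [237.1 161.5] [234 158] [241 168] 0.14 31.1 0.0934
side or 39 [237.1 161.5] [234 158] [241 168] 0.173 7.1 0.0745
side or 23 [201.2 164.3] [199 162] [203 167] 0.12 91.8 0.0814
side or 23 [201.2 164.3] [199 162] [203 167] 0.14 93.5 0.0576
side or 23 [201.2 164.3] [199 162] [203 167] 0.173 105.6 0.0187
side or 12 [235.5 173.5] [235 171] [236 176] 0.12 22.6 0.0778
side or 12 [235.5 173.5] [235 171] [236 176] 0.14 6.4 0.0689
side or 12 [235.5 173.5] [235 171] [236 176] 0.173 -24.8 0.0694
side or 11 [244.4 173.9] [243 173] [246 175] 0.12 14.5 0.0948
side or 11 [244.4 173.9] [243 173] [246 175] 0.14 1.1 0.0878
side or 11 [244.4 173.9] [243 173] [246 175] 0.173 -23.1 0.0884
```

View pics/d.png

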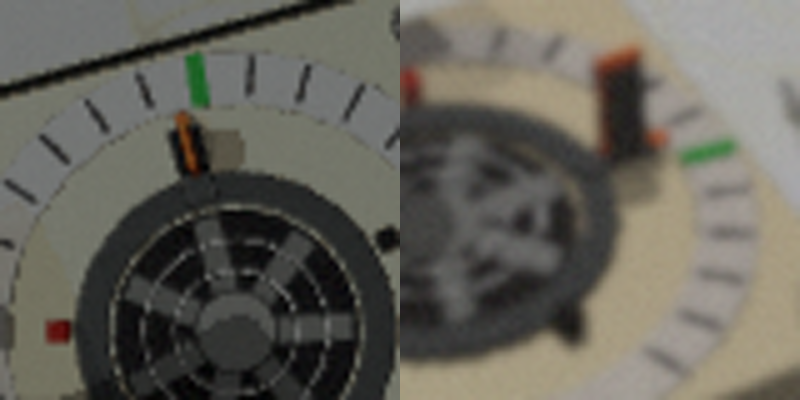

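The left (top) crop shows the pointer tip at (182,117) and the green mark's centre at (198,80). The pointer is about 5.6° short, so I'll go back and push that remainder.

Request:
drive_tool:
  moves: [0,0,45,0,0,0,0,0,0,45,0,0,0,0,0,-45,30,0,0,0,0,0,-45,0,0,0,0,0,0,-40,0,0,0,0,0,0,0,0,0,0,0,0]

```text
t: 12.7
tool_pos: [0.5833, 0.1424, 0.323]
orientation: [1.873, 2.519, -0.0]
force: [-0.5, 0.9, 0.6]
opening: 0.0003
gripper_force: 0.0
```

```bash
python3 -c "
from plant import robot
from h import *
rep(robot.read_state())"
```

```text
t 12.7 yaw 16.7 p(x=et,y=er) mm [43.9 83.3] z 0.323 tilt [-0.002  0.002] F tool [ 1.  -0.2 -0.6]
```

Request:
drive_tool:
  moves: [0,0,0,0,0,0,5.6,0,-10,3,0,0,0,0,0,-10,0,0,0,0,0,0,-5,0,0,0,0,0,0,-5,0,0,0,0,0,0,-4,0,0,0,0,0,0,-3,0,0,0,0,0,0,0,0,0,0,0,0]

```text
t: 13.5
tool_pos: [0.5904, 0.111, 0.3228]
orientation: [1.991, 2.43, 0.0]
force: [-0.4, -0.4, -0.3]
opening: 0.0009
gripper_force: 0.0
```

```bash
python3 -c "
from plant import robot
from h import *
rep(robot.read_state())"
```

```text
t 13.5 yaw 11.4 p(x=et,y=er) mm [19.3 79.7] z 0.3228 tilt [0. 0.] F tool [-0.3 -0.4  0.3]
```

Request:
drive_tool:
  moves: [0,-2,0,0,0,0,0,0,-2,0,0,0,0,0,0,-1.2,0,0,0,0,0,0,-1,0,0,0,0,0,0,0,0,0,0,0,0]

```text
t: 14.0
tool_pos: [0.5917, 0.105, 0.3228]
orientation: [1.991, 2.43, 0.0]
force: [1.9, 2.2, 0.0]
opening: 0.0004
gripper_force: 0.8
```

```bash
python3 -c "
from plant import robot
from h import *
rep(robot.read_state())"
```

```text
t 14.0 yaw 11.3 p(x=et,y=er) mm [13.2 79.7] z 0.3228 tilt [-0.  0.] F tool [ 1.7  2.2 -0. ]
```

Request:
drive_tool:
  moves: [0,30,0,0,0,0,0,0,45,0,0,0,0,0,0,45,0,0,0,0,0,0,45,-30,0,0,0,0,0,0,-45,0,0,0,0,0,0,-45,0,0,0,0,0,0,0,0,0,0,0]

```text
t: 14.7
tool_pos: [0.4388, 0.2394, 0.3197]
orientation: [-1.986, -2.43, 0.012]
force: [0.3, -0.7, 0.5]
opening: 0.0001
gripper_force: 0.0
```

```bash
python3 look.py e | grep -v "top green [3-6] "
```

```text
t 14.7 yaw 11.5 p(x=et,y=er) mm [175.1 -43.4] z 0.3197 tilt [-0.002 -0.008] F tool [-0.8  0.1 -0.5]
top green 31 [224.  180.6] 9.1 0.1161
top or 26 [225.2 191.8] [224 187] [226 198] 0.12 9.9 0.09
top or 26 [225.2 191.8] [224 187] [226 198] 0.14 9.7 0.0883
top or 26 [225.2 191.8] [224 187] [226 198] 0.173 9.3 0.0854
top or 24 [196.1 230.9] [194 229] [198 233] 0.12 90.0 0.0807
top or 24 [196.1 230.9] [194 229] [198 233] 0.14 90.1 0.0789
top or 24 [196.1 230.9] [194 229] [198 233] 0.173 90.2 0.076
side green 6 [252.5 176.5] 8.3 0.1107
side or 60 [237.9 166.4] [235 160] [243 178] 0.12 33.2 0.0981
side or 60 [237.9 166.4] [235 160] [243 178] 0.14 21.4 0.0842
side or 60 [237.9 166.4] [235 160] [243 178] 0.173 -5.7 0.0728
side or 23 [201.2 164.3] [199 162] [203 167] 0.12 91.8 0.0814
side or 23 [201.2 164.3] [199 162] [203 167] 0.14 93.5 0.0576
side or 23 [201.2 164.3] [199 162] [203 167] 0.173 105.6 0.0187
side or 11 [246. 176.] [244 175] [248 177] 0.12 9.5 0.0953
side or 11 [246. 176.] [244 175] [248 177] 0.14 -3.9 0.0902
side or 11 [246. 176.] [244 175] [248 177] 0.173 -26.7 0.0933
```

View pics/e.png

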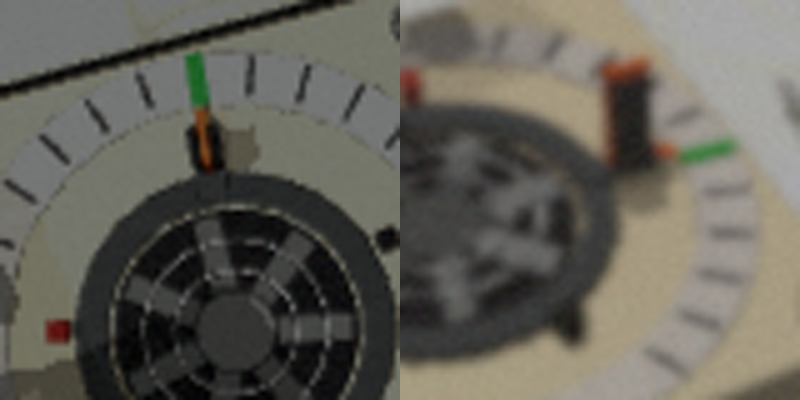

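The pointer now meets the mark: tip at (201,112), inner end of the green mark at (203,107). I'll do one sub-pixel check of the leftover angle.

```bash
python3 - <<'E'
from h import *
t=np.load("pics/et.npz");e,Q=pivot(t);print(e[0],Q.round(4))
c=t["color"].astype(float)
ang=lambda p:np.degrees(np.arctan2(p[1]-P[1],p[0]-P[0])).round(2)
def rows(w,r0,r1,z,n):
    for y in range(r0,r1):
        k=np.clip(w[y,216:234],0,None);k=np.where(k>.25*k.max(),k,0)
        X=cast(t,((np.arange(216,234)*k).sum()/k.sum(),y),z);print(n,y,k.max().round(),ang(X),np.hypot(*(X[:2]-P)).round(4))
rows(c[...,1]-c[...,0]-8,177,186,.115,"g")
rows(c[...,0]-c[...,1]-15,186,190,.121,"tip")
rows(c[...,0]-c[...,1]-15,190,199,.173,"fin")
E
```

```text
(231.59371948242188, 231.12442016601562) [0.5156 0.0771 0.118 ]
g 177 64.0 9.1 0.1245
g 178 63.0 9.09 0.1222
g 179 62.0 9.1 0.1199
g 180 62.0 9.29 0.1176
g 181 63.0 9.22 0.1153
g 182 63.0 8.91 0.1128
g 183 62.0 9.05 0.1106
g 184 61.0 9.12 0.1083
g 185 51.0 9.29 0.106
tip 186 0.0 nan nan
tip 187 35.0 9.25 0.1008
tip 188 35.0 9.44 0.0985
tip 189 34.0 9.68 0.0963
fin 190 31.0 9.78 0.0894
fin 191 31.0 9.9 0.0872
fin 192 30.0 9.15 0.0848
fin 193 27.0 9.27 0.0827
fin 194 28.0 9.38 0.0805
fin 195 34.0 9.54 0.0783
fin 196 36.0 9.68 0.0762
fin 197 33.0 10.02 0.0741
fin 198 22.0 9.29 0.0717<stdin>:8: RuntimeWarning: invalid value encountered in scalar divide
```

```bash
python3 -c "
from plant import robot
print(robot.read_state()['force']);print(robot.close_job())"
```

```text
[0.4837478  0.46987086 1.09922254]
the job is handed in; nothing more can be done
None
```

I pushed the damper lever to the red stop, then back until its pointer was within about 0.3° of the green mark; the arm is withdrawn and clear, and the job is handed in at about 15 s.

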